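Burnish the door-sign strip into its corner

TASK

Smooth down the blue adhesive strip on the door sign: pick up the burnishing block by its sprung grip post, set it square on the strip at the open end (over the yellow line), and, pressing the post part way down against its spring, sweep it along the strip without lifting it, right into the corner where the two raised edges meet. Finish still holding the block there, with its sides pressed against both raised edges at once and its sole pressed down on the panel: do not let go. Never lean on it hard, and leave the binder clip and the card stand where they are.

Things in the scene. Friction and masses are not known exactly. Their poses are not given: they have to be found in the camera images.
- burnisher: loose burnishing block on the desk, 130 to 210 g: square light-wood base 48 x 48 mm, 20 mm high, grey felt sole; on its middle a square dark-wood grip post 24 x 24 mm with a brass band, from 20 to 70 mm above the underside. Sole and sides are slick (friction about 0.25), the post is not. Origin: centre of the underside; z up; x, y square to its sides (all four alike: any quarter turn serves).
- grip_post (a joint): how far the sprung grip post is pressed down into the block's base, m: 0 up, 0.012 fully in. The push is 2.4 N at 0 plus 1.2 N per mm, so 4 to 8 mm is a light, steady pressure; beyond 12 mm it is solid. Fingertips that hold the post 36 mm or more above the underside stay clear of the base all the way.
- sign_frame: door-sign frame, fixed to the desk, 80 x 170 mm, lying flat. Its white panel (70 mm along x, 160 mm along y, top 8 mm above the desk) carries the blue strip, 54 mm wide, along the long edge. +x points across the strip to the long raised edge, +y points along the strip to the short raised edge; the -x and -y sides are open. Origin: centre of the panel, at desk height.
- corner (a point): inner corner of the two raised edges, at the height of the panel's top; at (35, 80, 8) mm in the sign frame, with the frame's axes. A square block seated in the corner has the centre of its underside at (-24, -24, 0) mm from here. The yellow line across the strip's open end lies at y = -142 mm from here; the panel's open end at y = -160 mm.
- long_edge: long raised aluminium edge along the frame's +x side, 168 mm long, 8 mm thick, rising 12 mm above the panel; fixed in the frame, its origin and axes are those of the sign frame
- short_edge: short raised aluminium edge across the frame's +y end, 70 mm long, 8 mm thick, rising 12 mm above the panel; fixed in the frame, its origin and axes are those of the sign frame
- sign_panel: white panel of the sign with the blue strip on it, rigid, top 8 mm above the desk; its origin and axes are those of the sign frame. A push of more than 50 N marks it (the block's spring gives at most 17 N before it is solid).
- binder_clip: bystander: black binder clip, 32 x 23 x 43 mm, loose, standing on the desk; it and the block may change places. Origin: centre of its underside.
- card_stand: bystander: card stand with a white card, 45 x 100 x 59 mm, loose, at the back right of the sign. Origin: centre of its underside. Beyond it, to the right, stands the monitor, 0.41 m tall; its left end is near x = 0.40, y = 0.11.
There are look-alikes about, which are no part of the job. There is more than one size of the burnisher; the job needs the smaller.

How it is judged:
On the way, in this order (a step that is already met when the one before it is completed fails the run):
1. the held block stands square on the strip at its open end (centre within 112 to 155 mm of the corner), pressed down on the strip with more than 2.5 N (contact force between burnisher and sign_panel above 2.5 N and contact force between burnisher and the fingers above 1 N and x of burnisher in the frame of corner between -0.042 and -0.018 m and z of burnisher in the frame of corner between -0.004 and 0.003 m and (angle between the x axis of burnisher and the x axis of sign_frame, either way round below 0.15 rad or angle between the x axis of burnisher and the y axis of sign_frame, either way round below 0.15 rad) and y of burnisher in the frame of corner between -0.155 and -0.112 m), for 0.1 s.
2. pressed down on the strip with more than 2.5 N, it passes the first third of the sweep (contact force between burnisher and sign_panel above 2.5 N and contact force between burnisher and the fingers above 1 N and x of burnisher in the frame of corner between -0.042 and -0.018 m and z of burnisher in the frame of corner between -0.004 and 0.003 m and (angle between the x axis of burnisher and the x axis of sign_frame, either way round below 0.15 rad or angle between the x axis of burnisher and the y axis of sign_frame, either way round below 0.15 rad) and y of burnisher in the frame of corner between -0.105 and -0.085 m), for 0.05 s.
3. pressed down on the strip with more than 2.5 N, it passes the middle of the sweep (contact force between burnisher and sign_panel above 2.5 N and contact force between burnisher and the fingers above 1 N and x of burnisher in the frame of corner between -0.042 and -0.018 m and z of burnisher in the frame of corner between -0.004 and 0.003 m and (angle between the x axis of burnisher and the x axis of sign_frame, either way round below 0.15 rad or angle between the x axis of burnisher and the y axis of sign_frame, either way round below 0.15 rad) and y of burnisher in the frame of corner between -0.08 and -0.062 m), for 0.05 s.
4. pressed down on the strip with more than 2.5 N, it passes the last third of the sweep (contact force between burnisher and sign_panel above 2.5 N and contact force between burnisher and the fingers above 1 N and x of burnisher in the frame of corner between -0.042 and -0.018 m and z of burnisher in the frame of corner between -0.004 and 0.003 m and (angle between the x axis of burnisher and the x axis of sign_frame, either way round below 0.15 rad or angle between the x axis of burnisher and the y axis of sign_frame, either way round below 0.15 rad) and y of burnisher in the frame of corner between -0.056 and -0.036 m), for 0.05 s.
At the end, for the whole second after the job is handed in: The fingers still hold the block, at rest in the corner: within 3 mm of its seat against both edges and flat on the panel, square within 0.06 rad, pressing on each raised edge with more than 2 N and on the panel with more than 2.5 N (contact force between burnisher and long_edge above 2 N and contact force between burnisher and short_edge above 2 N and contact force between burnisher and sign_panel above 2.5 N and contact force between burnisher and the fingers above 1 N and x of burnisher in the frame of corner between -0.027 and -0.021 m and y of burnisher in the frame of corner between -0.027 and -0.021 m and z of burnisher in the frame of corner between -0.004 and 0.003 m and (angle between the x axis of burnisher and the x axis of sign_frame, either way round below 0.06 rad or angle between the x axis of burnisher and the y axis of sign_frame, either way round below 0.06 rad) and linear speed of burnisher below 0.01 m/s); the arm keeps its last pose, push and grip.
It fails at once if the block is lifted off the strip during the sweep (5 to 20 mm over the panel between the open end and the corner) (y of burnisher in the frame of corner between -0.1 and -0.04 m and x of burnisher in the frame of corner between -0.06 and 0 m and z of burnisher in the frame of corner between 0.005 and 0.02 m).
It fails at once if the panel is pushed with more than 50 N (contact force between anything else and sign_panel above 50 N).
It fails at once if the binder clip or the card stand is moved by more than 15 mm (distance of any of binder_clip, card_stand from where it was at the start of the episode above 0.015 m).
It also fails if it takes over 61 s, if anything falls off the work surface, if the arm or the gripper's body presses on something with over 40 N, if the wrist force passes 120 N, or if a joint passes its speed limit or range.

ROBOT

A 7-joint arm with a two-finger parallel gripper is mounted at the origin on the work surface; the furniture and walls round the work are solid. World frame = base frame: x ahead of the robot, y to its left, z up, the work surface at z = 0. Lengths are in m, angles in rad, forces in N, time in s.
With the tool pointing down it reaches from about 0.35 to 0.9 m from the base axis. Payload 7.2 kg.
Tool frame: the origin (TCP) lies at the very end of the fingers, on their centre line; the grasp point (between the pads) lies 19 mm behind it; x points along the fingers, z is the direction in which the jaws open and shut, and the axes are right-handed (so a half turn about x gives the same grasp; the last joint's range is limited). The gripper opens to 88 mm and grips with 3 to 60 N. Pads are 20 mm wide; open, the fingers measure 115 mm over their backs; the gripper's body (75 mm by 178 mm) begins 61 mm behind the grasp point.
Start: joints at [1.104, 0.411, -0.013, 1.596, 0.006, 1.134, -0.082], TCP at [0.243, -0.576, 0.223] pointing down, gripper open.
Joint ranges: [-2.95, 2.95], [-0.29, 1.99], [-1.47, 1.44], [0.14, 2.54], [-1.03, 4.17], [0.13, 1.85], [-2.86, 2.86]. Speed limits (rad/s): [2.39, 2.39, 3.01, 3.01, 3.14, 3.14, 3.14].

INTERFACE

Orientations are given as a rotation vector (axis times angle).
In Python, from workcell import robot, get_image gives the robot as it stands.
- The arm moves only by the shell command python3 -m pendant 'ROWS' [FORCE]. ROWS is JSON, a list of rows, each a list of 5 numbers: the closure in counts, from 0 (fully open) to 255 (shut), then the shift along the tool's x, y, z in m, then the turn about the tool's x in degrees. In form: [[grip, dx, dy, dz, spin], ...]. A call has 1 to 20 rows; each row shifts and turns the commanded pose from where the row before left it, along the tool's axes as they then stand; what a row does not reach is not made up. A row lasts 1/12 s, in which the tool goes at most 41.7 mm and 7.16 degrees, less where a joint would pass 70% of its speed; a pose out of reach is approached as far as the arm can. A call with a gripper value outside its range is refused whole. The fingers move at their own pace and stop on an object; FORCE is the grip in N (left out, the last holds). Time passes only in rows, so rows that do not move let the fingers close. It gives the time, the measured TCP pose, the force and the opening at its end, in the units of the state.
- robot.get_state(): the state, without advancing time (a new reading comes with each control period).
- get_image(name): name is "side" or "top"; returns a dict with "pixels" (384x512x3 uint8, red, green, blue), "mtx" (3x3 intrinsics, pixels), "camera_from_world" (4x4, takes a point from world to camera coordinates). Camera axes: x right, y up, looking along -z (the intrinsics and any distortion apply to the point x, -y, -z); pixel columns grow to the right and rows downward; lengths in m; the calibration is good to about 2 mm. A picture is of the moment at which its call begins. There is no depth.
- robot.job_done(): hands the job in, once; it reports no verdict.
The state is a dict: "time": time; "joint_positions": joint angles; "qvel": joint speeds; "effort": joint torques, N m; "ee_pos": TCP position; "ee_rot": TCP orientation; "force": force on the tool from outside, world axes, zero at the start; "moment": the same for the moment, N m; "grip_width": opening from 0.0 (shut) to 1.0 (fully open).
Only numpy, scipy, OpenCV 4.12 (cv2) and the standard library are available. Lean on these libraries where they do the work, as an engineer would, in place of code of your own. Each camera call takes 0.05 s, during which the arm holds its last target. There are 200 camera calls.

## Working session

There is one attempt and no reset: what is moved stays moved. The work goes in short steps, Python scripts to look and compute and a shell command to move; the robot and the scene stay as the last step left them, time stands still between calls to the robot, and variables do not carry over. Pictures are saved under pics/ and viewed, about 8 in all and at most 12, crops included, and the job is handed in when it is done.

```bash
ls; mkdir -p pics; python3 - <<'E'
from workcell import robot, get_image
import cv2,numpy as np
for n in("top","side"):
    d=get_image(n); cv2.imwrite(f"pics/{n}0.png",d["pixels"][:,:,::-1]); np.savez(f"{n}0.npz",**d); print(n,d["mtx"].round(1).tolist(),d["camera_from_world"].round(3).tolist(),[k for k in d])
print(robot.get_state())
E
```

```text
pics
top [[371.2, 0.0, 252.4], [0.0, 371.2, 192.7], [0.0, 0.0, 1.0]] [[-0.001, -1.0, 0.015, 0.269], [0.986, 0.002, 0.164, -0.454], [-0.164, 0.015, 0.986, -0.824], [0.0, 0.0, 0.0, 1.0]] ['pixels', 'mtx', 'camera_from_world']
side [[386.6, 0.0, 258.3], [0.0, 386.6, 192.8], [0.0, 0.0, 1.0]] [[-0.982, -0.19, 0.001, 0.466], [0.116, -0.594, 0.796, 0.084], [-0.15, 0.782, 0.605, -1.0], [0.0, 0.0, 0.0, 1.0]] ['pixels', 'mtx', 'camera_from_world']
{'time': 0.1, 'joint_positions': array([ 1.1037948 ,  0.41179039, -0.01270296,  1.59695982,  0.00561838,
        1.13429524, -0.08221516]), 'qvel': array([-1.28373043e-03, -1.60004483e-03, -9.63734034e-05, -2.93871240e-03,
       -3.58431747e-04, -1.32566120e-03,  6.21968534e-04]), 'effort': array([ 2.98097475e-03, -5.89098823e+01,  6.43915348e-01, -2.91711187e+01,
       -5.37193799e-02,  1.44767333e-02,  3.57407509e-05]), 'ee_pos': array([ 0.24247389, -0.57555501,  0.22191184]), 'ee_rot': array([ 0.91133597,  1.37315283, -0.91021501]), 'force': array([-0.51738069,  0.28437207, -0.45956062]), 'moment': array([-0.00996166,  0.0143234 ,  0.01497032]), 'grip_width': 0.9997685580590913}
```

View pics/top0.png

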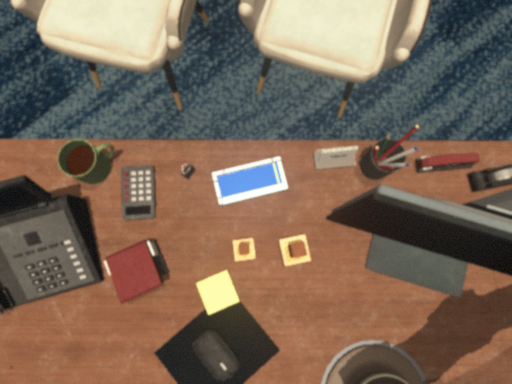

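View pics/side0.png

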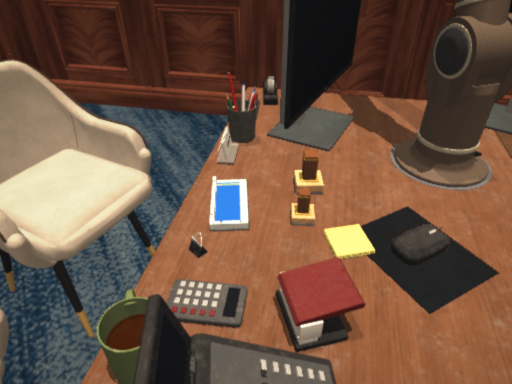

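Block candidates: top (244,249)/side (302,212) is the smaller; top (295,250)/side (309,180) is the larger look-alike. The yellow sticky note (217,291) is not relevant. The sign is at top (250,180), the clip at (187,171) and the card stand at (336,157). I'll check the choice in a close crop.

```bash
cat > h.py <<'E'
import numpy as np,cv2
def ray(d,uv):
    K,T=d["mtx"],d["camera_from_world"]; R,t=T[:3,:3],T[:3,3]
    p=np.linalg.solve(K,[uv[0],uv[1],1.]); v=R.T@np.array([p[0],-p[1],-p[2]])
    return -R.T@t,v
def plane(d,uv,z):
    c,v=ray(d,uv); return c+v*(z-c[2])/v[2]
def proj(d,P):
    q=d["camera_from_world"]@np.r_[P,1]; p=d["mtx"]@np.array([q[0],-q[1],-q[2]]); return p[:2]/p[2]
E
python3 - <<'E'
import cv2,numpy as np
from h import *
T=dict(np.load("top0.npz"));S=dict(np.load("side0.npz"))
a=cv2.resize(T["pixels"][145:275,200:320],None,fx=5,fy=5,interpolation=2)
b=cv2.resize(S["pixels"][150:270,190:340],None,fx=4,fy=4,interpolation=2)[:, :]
cv2.imwrite("pics/c1.png",cv2.resize(a,(550,596))[:,:,::-1]);cv2.imwrite("pics/c2.png",b[:,:,::-1])
for n,d in(("T",T),("S",S)):
    h=cv2.cvtColor(d["pixels"],cv2.COLOR_RGB2HSV)
    m=cv2.inRange(h,(100,150,120),(118,255,255))
    c=max(cv2.findContours(m,0,1)[0],key=cv2.contourArea); r=cv2.minAreaRect(c)
    print(n,"blue",[plane(d,p,.008).round(4)[:2].tolist() for p in cv2.boxPoints(r)])
    m=cv2.inRange(h,(18,60,150),(32,200,255))
    for c in cv2.findContours(m,0,1)[0]:
        if cv2.contourArea(c)>60:
            r=cv2.minAreaRect(c); print(n,"yel",np.round(r[0]),[plane(d,p,.02).round(4)[:2].tolist() for p in cv2.boxPoints(r)])
E
```

```text
T blue [[0.4727, 0.3373], [0.4727, 0.3373], [0.4727, 0.3373], [0.4727, 0.3373]]
T yel [217. 292.] [[0.2508, 0.4031], [0.2829, 0.3279], [0.2107, 0.2951], [0.1795, 0.3696]]
T yel [244. 249.] [[0.3457, 0.3166], [0.3516, 0.2692], [0.3054, 0.2634], [0.2997, 0.3104]]
T yel [295. 250.] [[0.348, 0.2086], [0.3607, 0.1484], [0.3006, 0.1368], [0.2881, 0.1965]]
T yel [404.  50.] [[0.8104, -0.0912], [0.8518, -0.1067], [0.841, -0.1367], [0.7997, -0.121]]
T yel [418.  16.] [[0.8814, -0.117], [0.9781, -0.1615], [0.961, -0.1972], [0.8648, -0.1522]]
T yel [383.  29.] [[0.8003, -0.0376], [0.9662, -0.0845], [0.964, -0.093], [0.7982, -0.0459]]
T yel [326.  40.] [[0.9609, 0.2624], [0.9648, -0.1063], [0.7456, -0.0921], [0.7432, 0.2628]]
T yel [246.   7.] [[0.9433, 0.3087], [0.9663, 0.2882], [0.9409, 0.265], [0.918, 0.2855]]
T yel [115.  40.] [[0.886, 0.814], [0.9673, 0.4519], [0.8044, 0.419], [0.7284, 0.772]]
S blue [[0.5329, 0.23], [0.4784, 0.2194], [0.4511, 0.3355], [0.4998, 0.345]]
S yel [ 14. 238.] [[0.8771, 0.4742], [0.8562, 0.4702], [0.8415, 0.4897], [0.8619, 0.4936]]
S yel [349. 241.] [[0.279, 0.3416], [0.188, 0.3021], [0.1823, 0.3919], [0.2652, 0.4261]]
S yel [303. 211.] [[0.3448, 0.32], [0.3491, 0.2734], [0.3012, 0.268], [0.2991, 0.3146]]
S yel [309. 178.] [[0.3574, 0.1463], [0.2915, 0.1334], [0.2879, 0.195], [0.3503, 0.2072]]
S yel [ 72. 190.] [[1.015, 0.359], [0.9374, -0.0352], [0.6593, 0.2807], [0.7787, 0.5317]]
S yel [101. 121.] [[1.0737, -0.0324], [1.101, -0.097], [0.8215, 0.0308], [0.8083, 0.0832]]
```

View pics/c1.png

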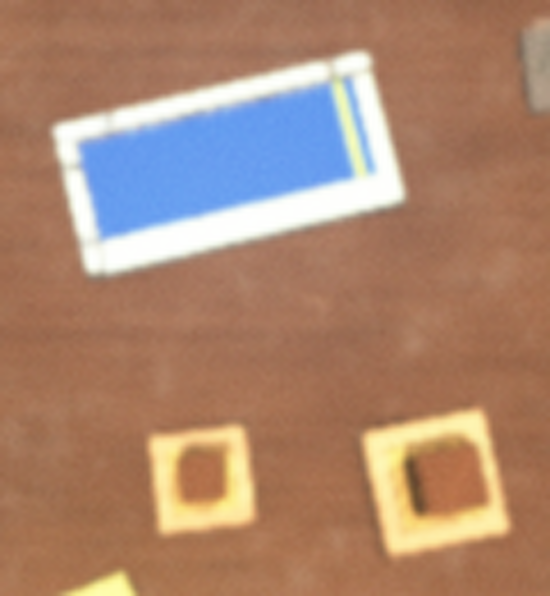

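View pics/c2.png

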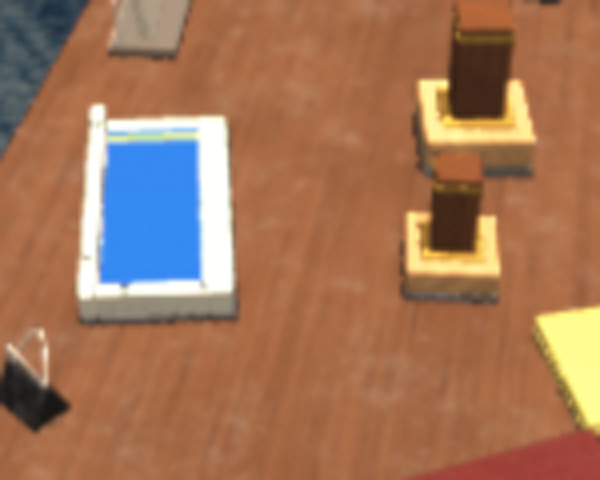

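Top crop: the sign's raised edges are on the top (long) and left (short) sides, and the yellow line is at the right end at crop (350,130). The block at crop (202,480) is clearly the smaller of the two, 48 mm by measurement against 61 mm. The side crop agrees. Next I'll measure both precisely.

```bash
cat > meas.py <<'E'
import cv2,numpy as np
from h import *
def run(T,S):
    for n,d,roi in(("T",T,(205,150,85,60)),("S",S,(205,170,50,65))):
        print(n,"cam",ray(d,(0,0))[0].round(3))
        x,y,w,h=roi; k=8
        im=cv2.resize(d["pixels"][y:y+h,x:x+w],None,fx=k,fy=k,interpolation=cv2.INTER_CUBIC)
        hs=cv2.cvtColor(im,cv2.COLOR_RGB2HSV)
        big=lambda m:max(cv2.findContours(m,0,1)[0],key=cv2.contourArea)
        def rep(nm,m,z):
            c=cv2.convexHull(big(m)); e=cv2.approxPolyN(c,4)[0]
            q=[plane(d,((p[0]+.5)/k-.5+x,(p[1]+.5)/k-.5+y),z)[:2]*1000 for p in e]
            print(nm,z,[p.round(1).tolist() for p in q],"edges",[[round(float(np.linalg.norm(v)),1),round(float(np.degrees(np.arctan2(v[1],v[0]))),1)] for v in (np.roll(q,-1,0)-q)])
        b=cv2.inRange(hs,(98,90,100),(122,255,255)); yl=cv2.inRange(hs,(24,50,120),(45,255,255))
        rep("blue+yel",cv2.morphologyEx(b|yl,cv2.MORPH_CLOSE,np.ones((13,13))),.008)
        rep("yellow",yl,.008)
        wt=cv2.inRange(hs,(0,0,130),(180,60,255))|b|yl
        for z in(.008,.02): rep("outer",wt,z)
if __name__=="__main__":
    run(dict(np.load("top0.npz")),dict(np.load("side0.npz")))
    from scipy.spatial.transform import Rotation as R
    print(R.from_rotvec([0.91133597,1.37315283,-0.91021501]).as_matrix().round(3))
E
python3 meas.py
python3 - <<'E'
# post top by colour/triangulation
import cv2,numpy as np
from h import *
T=dict(np.load("top0.npz"));S=dict(np.load("side0.npz"))
for n,d,(x,y,w,h) in(("T",T,(230,236,28,26)),("S",S,(288,186,30,42))):
    k=8;im=cv2.resize(d["pixels"][y:y+h,x:x+w],None,fx=k,fy=k,interpolation=cv2.INTER_CUBIC)
    hs=cv2.cvtColor(im,cv2.COLOR_RGB2HSV)
    m=cv2.inRange(hs,(15,60,140),(32,255,255))
    c=cv2.convexHull(max(cv2.findContours(m,0,1)[0],key=cv2.contourArea)); r=cv2.minAreaRect(c)
    q=np.array([plane(d,((p[0]+.5)/k-.5+x,(p[1]+.5)/k-.5+y),.02)[:2]*1000 for p in cv2.boxPoints(r)])
    print(n,"block",q.round(1).tolist(),"c",q.mean(0).round(1),[(round(float(np.hypot(*v)),1),round(float(np.degrees(np.arctan2(v[1],v[0]))),1)) for v in np.roll(q,-1,0)-q])
E
```

```text
T cam [0.313 0.283 0.883]
blue+yel 0.008 [[485.3, 200.4], [449.5, 342.5], [499.0, 355.5], [536.9, 213.1]] edges [[146.6, 104.1], [51.2, 14.6], [147.3, -75.1], [53.1, -166.2]]
yellow 0.008 [[535.0, 217.9], [484.1, 205.2], [484.0, 208.8], [535.0, 221.0]] edges [[52.5, -166.0], [3.6, 90.1], [52.3, 13.4], [3.0, -89.8]]
outer 0.008 [[467.6, 182.3], [425.8, 349.6], [510.1, 370.9], [552.5, 201.9]] edges [[172.4, 104.0], [86.9, 14.2], [174.3, -75.9], [87.1, -167.0]]
outer 0.02 [[465.5, 183.7], [424.2, 348.7], [507.4, 369.7], [549.2, 203.0]] edges [[170.1, 104.0], [85.7, 14.2], [171.9, -75.9], [85.9, -167.0]]
S cam [0.298 0.92  0.537]
blue+yel 0.008 [[481.3, 207.6], [449.7, 333.0], [500.4, 349.3], [533.7, 217.3]] edges [[129.3, 104.1], [53.2, 17.8], [136.1, -75.8], [53.3, -169.5]]
yellow 0.008 [[480.8, 211.1], [501.6, 216.6], [500.1, 211.8], [481.6, 207.7]] edges [[21.5, 15.0], [5.1, -106.9], [19.0, -167.4], [3.5, 103.2]]
outer 0.008 [[467.5, 188.4], [426.5, 354.7], [505.1, 375.3], [551.6, 190.4]] edges [[171.3, 103.9], [81.2, 14.7], [190.6, -75.9], [84.1, -178.6]]
outer 0.02 [[463.7, 205.0], [423.6, 367.5], [500.4, 387.6], [545.8, 207.0]] edges [[167.4, 103.9], [79.4, 14.7], [186.3, -75.9], [82.2, -178.6]]
[[-0.001  0.922  0.388]
 [ 0.001  0.388 -0.922]
 [-1.    -0.    -0.001]]
T block [[348.0, 318.9], [354.6, 266.6], [303.5, 260.2], [297.1, 312.0]] c [325.8 289.4] [(52.7, -82.8), (51.5, -172.8), (52.2, 97.1), (51.3, 7.8)]
S block [[344.2, 331.8], [351.3, 271.5], [301.1, 262.4], [296.8, 323.2]] c [323.3 297.2] [(60.7, -83.2), (51.1, -169.8), (60.9, 94.0), (48.1, 10.3)]
```

Measured, in mm:
- **Sign:** yaw 14°, corner about (499, 357).
- **Block:** centre (326, 289), yaw 7°.

I'll raise the arm to clear the monitor and turn the jaws so they lie along block x.

```bash
python3 -m pendant '[[0,-0.04,0,0,-7],[0,-0.04,0,0,-7],[0,-0.04,0,0,-7],[0,-0.04,0,0,-7],[0,-0.04,0,0,-7],[0,-0.04,0,0,-7],[0,-0.04,0,0,-7],[0,-0.04,0,0,-7],[0,-0.02,0,0,-7],[0,0,0,0,-7],[0,0,0,0,-4],[0,0,0,0,0]]' 30
cat > st.py <<'E'
from workcell import robot
from scipy.spatial.transform import Rotation as R
import numpy as np
s=robot.get_state(); M=R.from_rotvec(s["ee_rot"]).as_matrix()
print("t",round(s["time"],2),"tcp mm",(s["ee_pos"]*1000).round(1),"F",s["force"].round(2),"grip",round(s["grip_width"]*88,1),"jaw yaw",np.degrees(np.arctan2(M[1,2],M[0,2])).round(2),"tilt",M[2].round(3),"q",s["joint_positions"].round(2))
c,sn=np.cos(np.radians(14)),np.sin(np.radians(14)); d=s["ee_pos"][:2]*1000-[499.3,356.8]
print("rel corner x,y:",round(d[0]*c+d[1]*sn,1),round(-d[0]*sn+d[1]*c,1))
def to(P): print("to",P,"-> tool dx,dy,dz mm",(M.T@(np.array(P)-s["ee_pos"]*1000)).round(1))
import sys
for a in sys.argv[1:]: to([float(v) for v in a.split(",")])
E
python3 st.py 420,0,560
```

```text
time: 1.1
ee_pos: [0.2426, -0.5758, 0.5451]
ee_rot: [-0.037, 1.573, 0.042]
force: [-0.2, 0.8, -0.9]
grip_width: 1.0
t 1.1 tcp mm [ 242.6 -575.8  545.1] F [-0.22  0.77 -0.9 ] grip 88.0 jaw yaw 2.86 tilt [-1.     0.003 -0.003] q [1.09 0.36 0.   0.94 0.   1.85 1.14]
rel corner x,y: -474.7 -842.8
to [420.0, 0.0, 560.0] -> tool dx,dy,dz mm [-13.8 566.3 205.9]
```

```bash
python3 -m pendant '[[0,0,0.035,0.018,0],[0,0,0.035,0.018,0],[0,0,0.035,0.018,0],[0,0,0.035,0.018,0],[0,0,0.035,0.018,0],[0,0,0.035,0.018,0],[0,0,0.036,0.013,0],[0,0,0.036,0.013,0],[0,0,0.036,0.013,0],[0,0,0.036,0.013,0],[0,0,0.036,0.01,0],[0,0,0.036,0.005,0],[0,0,0.036,0.005,0],[0,0,0.036,0,0],[0,0,0.036,0,0],[0,0,0.02,0,0],[0,0,0,0,0]]'
python3 st.py 325.8,289.4,200
```

```text
time: 2.52
ee_pos: [0.3956, -0.0091, 0.5468]
ee_rot: [-0.038, 1.572, 0.042]
force: [0.6, 0.3, 0.8]
grip_width: 0.999
t 2.52 tcp mm [395.6  -9.1 546.8] F [0.57 0.31 0.84] grip 87.9 jaw yaw 2.94 tilt [-1.     0.003 -0.001] q [ 0.48 -0.07 -0.51  1.44 -0.04  1.77  0.01]
rel corner x,y: -189.2 -329.9
to [325.8, 289.4, 200.0] -> tool dx,dy,dz mm [347.7 300.8 -53.9]
```

```bash
python3 -m pendant '[[0,0,0.038,-0.006,0],[0,0,0.038,-0.007,0],[0,0,0.038,-0.007,0],[0,0,0.038,-0.007,0],[0,0,0.038,-0.007,0],[0,0,0.038,-0.007,0],[0,0,0.038,-0.007,0],[0,0.02,0.034,-0.006,0],[0,0.035,0,0,-2],[0,0.035,0,0,-2],[0,0.04,0,0,0],[0,0.04,0,0,0],[0,0.04,0,0,0],[0,0.04,0,0,0],[0,0.04,0,0,0],[0,0.03,0,0,0],[0,0.02,0,0,0],[0,0,0,0,0],[0,0,0,0,0]]'
python3 st.py 325.8,289.4,40
```

```text
time: 4.1
ee_pos: [0.3275, 0.2833, 0.207]
ee_rot: [-0.089, 1.573, 0.092]
force: [-0.5, -0.6, 1.5]
grip_width: 0.999
t 4.1 tcp mm [327.5 283.3 207. ] F [-0.51 -0.57  1.51] grip 87.9 jaw yaw 6.59 tilt [-1.     0.002 -0.004] q [ 0.05  0.22 -0.97  2.01  0.2   1.02 -0.9 ]
rel corner x,y: -184.5 -29.8
to [325.8, 289.4, 40.0] -> tool dx,dy,dz mm [167.    5.9  -0.3]
```

```bash
python3 -m pendant '[[0,0.035,0.006,0,0],[0,0.035,0,0,0],[0,0.035,0,0,0],[0,0.02,0,0,0],[0,0,0,0,0],[0,0,0,0,0]]'
python3 st.py 325.8,289.4,40
python3 - <<'E'
from workcell import get_image
import cv2,numpy as np
a=get_image("top")["pixels"][215:275,205:285];b=get_image("side")["pixels"][140:240,250:370]
cv2.imwrite("pics/g1.png",np.hstack([cv2.resize(a,(400,400),interpolation=2),cv2.resize(b,(400,400),interpolation=2)])[:,:,::-1])
E
```

```text
time: 4.6
ee_pos: [0.3274, 0.2907, 0.0834]
ee_rot: [-0.089, 1.571, 0.093]
force: [-0.1, 0.8, -0.7]
grip_width: 0.993
t 4.6 tcp mm [327.4 290.7  83.4] F [-0.14  0.76 -0.74] grip 87.4 jaw yaw 6.63 tilt [-1.     0.003 -0.002] q [-0.13  0.42 -0.85  2.13  0.45  0.77 -1.15]
rel corner x,y: -182.8 -22.5
to [325.8, 289.4, 40.0] -> tool dx,dy,dz mm [43.4 -1.3 -1.6]
```

View pics/g1.png

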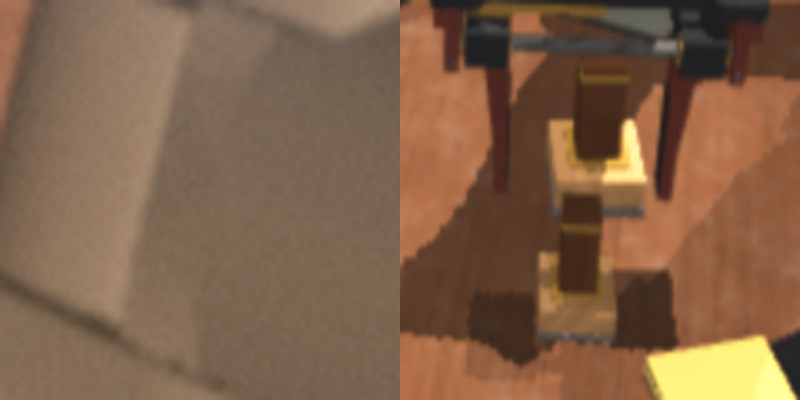

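The side view shows the fingers straddling the small post: tip midpoint at crop x≈582, post at 580. The top view is blocked by the arm. Descending and gripping.

```bash
python3 -m pendant '[[0,0.022,-0.001,-0.001,0],[0,0.021,0,0,0],[0,0,0,0,0],[0,0,0,0,0],[100,0,0,0,0],[150,0,0,0,0],[200,0,0,0,0],[255,0,0,0,0],[255,0,0,0,0],[255,0,0,0,0],[255,0,0,0,0],[255,0,0,0,0]]' 30
python3 st.py
python3 - <<'E'
from workcell import get_image
import cv2,numpy as np
b=get_image("side")["pixels"][140:240,250:370]
cv2.imwrite("pics/g2.png",cv2.resize(b,(480,400),interpolation=2)[:,:,::-1])
E
```

```text
time: 5.7
ee_pos: [0.3257, 0.2891, 0.0393]
ee_rot: [-0.089, 1.571, 0.093]
force: [0.3, -0.0, -0.9]
grip_width: 0.431
t 5.7 tcp mm [325.7 289.1  39.3] F [ 0.33 -0.01 -0.89] grip 38.0 jaw yaw 6.67 tilt [-1.     0.003 -0.002] q [-0.19  0.49 -0.78  2.17  0.55  0.68 -1.24]
rel corner x,y: -184.8 -23.7
```

View pics/g2.png

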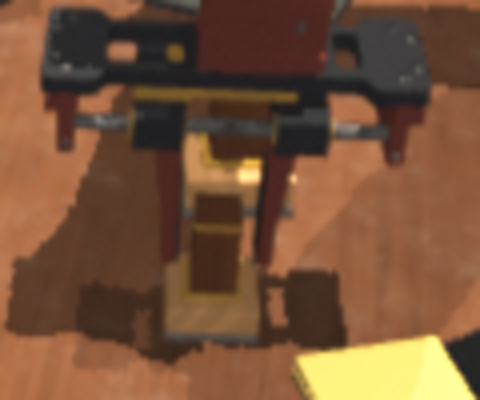

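Still closing (38 mm). I'll let the fingers finish and then lift.

```bash
python3 -m pendant '[[255,0,0,0,0],[255,0,0,0,0],[255,0,0,0,0],[255,0,0,0,0],[255,0,0,0,0],[255,0,0,0,0],[255,0,0,0,0],[255,0,0,0,0]]' 30; python3 st.py
python3 -m pendant '[[255,-0.01,0,0,0],[255,-0.02,0,0,0],[255,-0.03,0,0,0],[255,0,0,0,0],[255,0,0,0,0]]' 30; python3 st.py
python3 - <<'E'
from workcell import get_image
import cv2,numpy as np
b=get_image("side")["pixels"][120:240,230:380]
cv2.imwrite("pics/g3.png",cv2.resize(b,(600,480),interpolation=2)[:,:,::-1])
E
```

```text
time: 6.42
ee_pos: [0.3257, 0.2891, 0.0393]
ee_rot: [-0.089, 1.571, 0.093]
force: [-0.3, -0.1, -1.0]
grip_width: 0.273
t 6.42 tcp mm [325.7 289.1  39.3] F [-0.3  -0.15 -0.99] grip 24.0 jaw yaw 6.66 tilt [-1.     0.003 -0.002] q [-0.19  0.49 -0.78  2.17  0.55  0.68 -1.24]
rel corner x,y: -184.8 -23.7
time: 6.83
ee_pos: [0.3268, 0.2895, 0.1008]
ee_rot: [-0.088, 1.568, 0.094]
force: [0.0, 0.1, -2.5]
grip_width: 0.274
t 6.83 tcp mm [326.8 289.5 100.8] F [ 0.04  0.09 -2.54] grip 24.1 jaw yaw 6.62 tilt [-1.     0.004  0.001] q [-0.09  0.39 -0.88  2.12  0.41  0.8  -1.12]
rel corner x,y: -183.7 -23.6
```

View pics/g3.png

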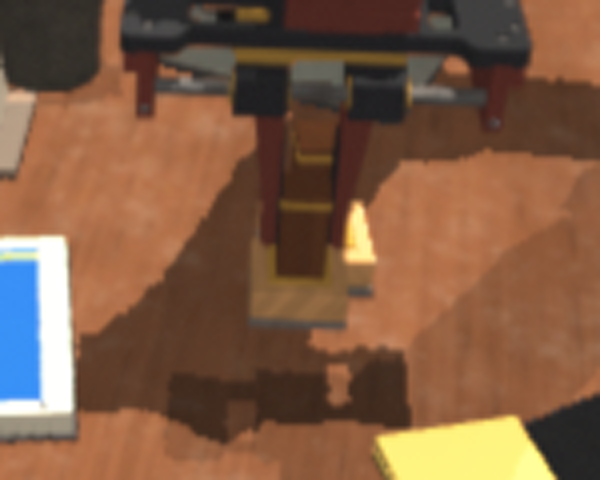

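Held firmly at 24 mm, with the underside 39 mm below the TCP. Now over the open end of the strip, target corner-frame (-28, -133).

```bash
python3 -m pendant '[[255,0,-0.005,0.015,0],[255,0,-0.009,0.02,-2],[255,0,-0.012,0.02,-2],[255,0,-0.012,0.02,-2],[255,0,-0.012,0.02,-1.3],[255,0,-0.015,0.02,0],[255,0,-0.015,0.02,0],[255,0,-0.015,0.02,0],[255,0,-0.010,0.01,0],[255,0,0,0,0],[255,0,0,0,0],[255,0,0,0,0]]'; python3 st.py 504.3,221,56
```

```text
time: 7.88
ee_pos: [0.5074, 0.2191, 0.0982]
ee_rot: [-0.19, 1.566, 0.195]
force: [-0.4, 0.6, -1.3]
grip_width: 0.269
t 7.88 tcp mm [507.4 219.1  98.2] F [-0.43  0.58 -1.28] grip 23.7 jaw yaw 14.05 tilt [-1.     0.003 -0.003] q [ 0.11  0.57 -0.82  1.86  0.51  0.94 -0.69]
rel corner x,y: -25.4 -135.6
to [504.3, 221.0, 56.0] -> tool dx,dy,dz mm [42.2  2.5 -2.4]
```

```bash
python3 -m pendant '[[255,0.015,0.001,-0.001,0],[255,0.015,0.001,-0.001,0],[255,0.01,0,0,0],[255,0,0,0,0],[255,0,0,0,0]]'; python3 st.py 504.3,221,47
python3 - <<'E'
from workcell import get_image
import cv2,numpy as np
a=get_image("top")["pixels"][130:220,195:315];b=get_image("side")["pixels"][140:240,180:300]
cv2.imwrite("pics/p1.png",np.hstack([cv2.resize(a,(400,300),interpolation=2),cv2.resize(b,(360,300),interpolation=2)])[:,:,::-1])
E
```

```text
time: 8.3
ee_pos: [0.5056, 0.2204, 0.0586]
ee_rot: [-0.191, 1.565, 0.195]
force: [0.4, -0.1, -1.5]
grip_width: 0.274
t 8.3 tcp mm [505.6 220.4  58.6] F [ 0.4  -0.15 -1.54] grip 24.1 jaw yaw 14.05 tilt [-1.     0.003 -0.003] q [ 0.08  0.62 -0.78  1.89  0.56  0.87 -0.74]
rel corner x,y: -26.9 -133.8
to [504.3, 221.0, 47.0] -> tool dx,dy,dz mm [11.6  0.8 -1.1]
```

View pics/p1.png

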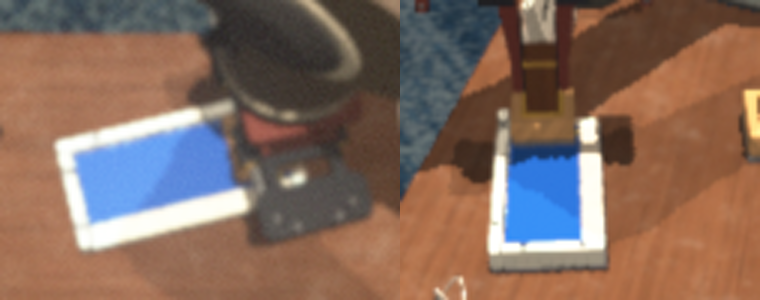

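The side view shows the block square over the open end and just inside the long edge (block left side at crop x≈510, edge inner face ≈508). I'll shift 2 mm away from that edge and press down.

```bash
python3 -m pendant '[[255,0.005,0,-0.002,0],[255,0.004,0,0,0],[255,0.002,0,0,0],[255,0.002,0,0,0],[255,0,0,0,0],[255,0,0,0,0],[255,0,0,0,0]]'; python3 st.py; python3 -m pendant '[[255,0.001,0,0,0],[255,0.001,0,0,0],[255,0.001,0,0,0],[255,0,0,0,0],[255,0,0,0,0]]'; python3 st.py
```

```text
time: 8.98
ee_pos: [0.5047, 0.2195, 0.046]
ee_rot: [-0.189, 1.564, 0.193]
force: [-1.4, -1.8, 2.3]
grip_width: 0.277
t 8.98 tcp mm [504.7 219.5  46. ] F [-1.35 -1.78  2.32] grip 24.4 jaw yaw 13.96 tilt [-1.     0.003 -0.001] q [ 0.07  0.63 -0.76  1.9   0.58  0.84 -0.75]
rel corner x,y: -28.0 -134.6
time: 9.4
ee_pos: [0.5047, 0.2196, 0.0431]
ee_rot: [-0.189, 1.564, 0.193]
force: [-2.8, -1.9, 7.1]
grip_width: 0.271
t 9.4 tcp mm [504.7 219.6  43.1] F [-2.81 -1.91  7.12] grip 23.8 jaw yaw 13.96 tilt [-1.     0.003 -0.001] q [ 0.07  0.64 -0.76  1.9   0.58  0.84 -0.76]
rel corner x,y: -27.9 -134.4
```

```bash
python3 -m pendant '[[255,0.001,0,-0.001,0],[255,0,0,0,0],[255,0,0.002,0,0],[255,0,0.003,0,0],[255,0,0.004,0,0],[255,0,0.004,0,0],[255,0,0.004,0,0],[255,0,0.004,0,0],[255,0,0,0,0]]'; python3 st.py
```

```text
time: 10.15
ee_pos: [0.4996, 0.2404, 0.0426]
ee_rot: [-0.189, 1.562, 0.194]
force: [0.6, -0.8, 6.8]
grip_width: 0.272
t 10.15 tcp mm [499.6 240.4  42.6] F [ 0.56 -0.82  6.82] grip 24.0 jaw yaw 13.98 tilt [-1.     0.003  0.001] q [ 0.03  0.64 -0.76  1.89  0.58  0.84 -0.8 ]
rel corner x,y: -27.9 -113.0
```

```bash
python3 -m pendant '[[255,0.0005,0.003,0,0],[255,0,0.004,0,0],[255,0,0.004,0,0],[255,0,0.004,0,0],[255,0,0.004,0,0],[255,0,0.004,0,0],[255,0,0.004,0,0],[255,0,0.004,0,0],[255,0,0.004,0,0],[255,0,0,0,0]]'; python3 st.py;  python3 -m pendant '[[255,0,0.004,0,0],[255,0,0.004,0,0],[255,0,0.004,0,0],[255,0,0.004,0,0],[255,0,0.004,0,0],[255,0,0.004,0,0],[255,0,0.004,0,0],[255,0,0.004,0,0],[255,0,0.004,0,0],[255,0,0,0,0]]'; python3 st.py
```

```text
time: 10.98
ee_pos: [0.4911, 0.2745, 0.0423]
ee_rot: [-0.189, 1.562, 0.194]
force: [-0.7, -1.0, 8.3]
grip_width: 0.272
t 10.98 tcp mm [491.1 274.5  42.3] F [-0.7  -1.03  8.3 ] grip 24.0 jaw yaw 13.97 tilt [-1.     0.003  0.001] q [-0.04  0.65 -0.76  1.88  0.59  0.85 -0.85]
rel corner x,y: -27.9 -77.9
time: 11.82
ee_pos: [0.4824, 0.3094, 0.0424]
ee_rot: [-0.189, 1.562, 0.194]
force: [0.1, -1.1, 6.8]
grip_width: 0.272
t 11.82 tcp mm [482.4 309.4  42.4] F [ 0.08 -1.06  6.84] grip 23.9 jaw yaw 13.97 tilt [-1.     0.003  0.001] q [-0.11  0.67 -0.75  1.85  0.59  0.86 -0.91]
rel corner x,y: -27.9 -41.9
```

```bash
python3 -m pendant '[[255,0,0.003,0,0],[255,0,0.003,0,0],[255,0,0.003,0,0],[255,0,0.003,0,0],[255,0,0.002,0,0],[255,0,0,0,0],[255,0,0,0,0],[255,0,0,0,0]]'; python3 st.py;  python3 -m pendant '[[255,0,0,0.001,0],[255,0,0,0.001,0],[255,0,0,0.001,0],[255,0,0,0,0],[255,0,0,0,0],[255,0,0,0,0]]'; python3 st.py
```

```text
time: 12.48
ee_pos: [0.4791, 0.3226, 0.0424]
ee_rot: [-0.188, 1.562, 0.194]
force: [-0.2, -1.7, 7.6]
grip_width: 0.276
t 12.48 tcp mm [479.1 322.6  42.4] F [-0.15 -1.66  7.63] grip 24.3 jaw yaw 13.95 tilt [-1.     0.003  0.001] q [-0.13  0.67 -0.75  1.84  0.59  0.87 -0.93]
rel corner x,y: -27.9 -28.3
time: 12.98
ee_pos: [0.4808, 0.3234, 0.0421]
ee_rot: [-0.189, 1.564, 0.194]
force: [-2.9, -1.4, 8.4]
grip_width: 0.273
t 12.98 tcp mm [480.8 323.4  42.1] F [-2.87 -1.4   8.43] grip 24.0 jaw yaw 13.98 tilt [-1.     0.003 -0.001] q [-0.13  0.68 -0.75  1.83  0.59  0.87 -0.92]
rel corner x,y: -26.1 -28.0
```

```bash
python3 -m pendant '[[255,0,0.001,0,0],[255,0,0.001,0,0],[255,0,0.001,0,0],[255,0,0.001,0,0],[255,0,0.001,0,0],[255,0,0,0,0],[255,0,0,0,0],[255,0,0,0,0]]'; python3 st.py;  python3 -m pendant '[[255,0,0,0.001,0],[255,0,0,0.001,0],[255,0,0,0,0],[255,0,0,0,0],[255,0,0,0,0]]'; python3 st.py
```

```text
time: 13.65
ee_pos: [0.4808, 0.3274, 0.0422]
ee_rot: [-0.189, 1.563, 0.193]
force: [0.1, -3.7, 7.7]
grip_width: 0.275
t 13.65 tcp mm [480.8 327.4  42.2] F [ 0.12 -3.69  7.72] grip 24.2 jaw yaw 13.92 tilt [-1.     0.002  0.   ] q [-0.14  0.68 -0.75  1.83  0.59  0.87 -0.93]
rel corner x,y: -25.0 -24.0
time: 14.07
ee_pos: [0.4814, 0.3276, 0.0418]
ee_rot: [-0.19, 1.565, 0.192]
force: [-3.5, -4.3, 9.0]
grip_width: 0.272
t 14.07 tcp mm [481.4 327.6  41.8] F [-3.48 -4.29  8.96] grip 23.9 jaw yaw 13.95 tilt [-1.     0.002 -0.002] q [-0.14  0.68 -0.75  1.82  0.59  0.88 -0.93]
rel corner x,y: -24.4 -24.0
```

```bash
python3 -m pendant '[[255,0.001,0,0,0],[255,0,0.001,0,0],[255,0,0.001,0,0],[255,0,0,0.001,0],[255,0,0,0,0],[255,0,0,0,0],[255,0,0,0,0],[255,0,0,0,0]]' 45; python3 st.py; python3 -m pendant '[[255,0,0,0,0],[255,0,0,0,0],[255,0,0,0,0]]'; python3 st.py
```

```text
time: 14.73
ee_pos: [0.4818, 0.3279, 0.0405]
ee_rot: [-0.192, 1.566, 0.189]
force: [-3.9, -8.8, 10.4]
grip_width: 0.273
t 14.73 tcp mm [481.8 327.9  40.5] F [-3.85 -8.8  10.36] grip 24.0 jaw yaw 13.91 tilt [-1.    -0.001 -0.004] q [-0.15  0.68 -0.75  1.82  0.59  0.88 -0.93]
rel corner x,y: -24.0 -23.8
time: 14.98
ee_pos: [0.4817, 0.3278, 0.0405]
ee_rot: [-0.192, 1.566, 0.189]
force: [-3.1, -7.8, 10.2]
grip_width: 0.27
t 14.98 tcp mm [481.7 327.8  40.5] F [-3.09 -7.8  10.16] grip 23.8 jaw yaw 13.92 tilt [-1.    -0.001 -0.004] q [-0.15  0.68 -0.75  1.82  0.59  0.88 -0.93]
rel corner x,y: -24.0 -23.9
```

```bash
python3 -m pendant '[[255,0,0,0.001,0],[255,0,0,0.001,0],[255,0,0,0,0],[255,0,0,0,0],[255,0,0,0,0],[255,0,0,0,0]]' 45; python3 st.py
python3 - <<'E'
from workcell import get_image
import cv2,numpy as np
a=get_image("top")["pixels"][130:220,195:315];b=get_image("side")["pixels"][150:240,185:275]
cv2.imwrite("pics/e1.png",np.hstack([cv2.resize(a,(320,240),interpolation=2),cv2.resize(b,(480,480),interpolation=2)[:240*2]] if 0 else [cv2.resize(b,(480,480),interpolation=2)])[:,:,::-1])
E
python3 st.py|head -1
```

```text
time: 15.48
ee_pos: [0.4833, 0.3282, 0.0404]
ee_rot: [-0.192, 1.567, 0.189]
force: [-4.3, -8.4, 10.8]
grip_width: 0.27
t 15.48 tcp mm [483.3 328.2  40.4] F [-4.3  -8.42 10.83] grip 23.7 jaw yaw 13.91 tilt [-1.    -0.002 -0.005] q [-0.15  0.69 -0.75  1.82  0.59  0.88 -0.93]
rel corner x,y: -22.4 -23.9
t 15.58 tcp mm [483.3 328.2  40.3] F [-5.52 -8.44 10.24] grip 23.6 jaw yaw 13.92 tilt [-1.    -0.002 -0.005] q [-0.15  0.69 -0.75  1.82  0.59  0.88 -0.93]
```

View pics/e1.png

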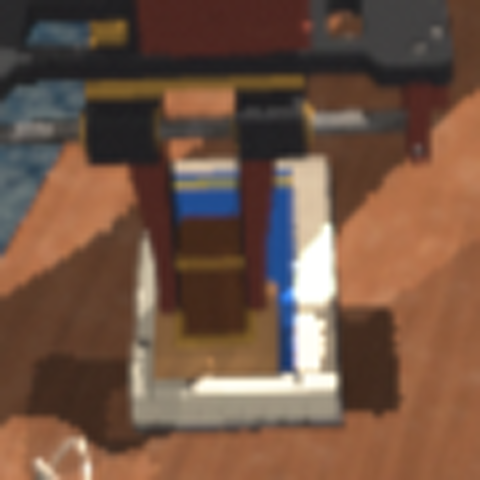

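The block appears against both edges in the side view: base left side at x≈152, front at the short edge y≈375. But x still yielded on the last push, so I'll push further until it stalls.

```bash
python3 -m pendant '[[255,0,0,0.001,0],[255,0,0,0.001,0],[255,0,0,0,0],[255,0,0,0,0],[255,0,0,0,0],[255,0,0,0,0]]' 45; python3 st.py;python3 -m pendant '[[255,0,0,0,0],[255,0,0,0,0],[255,0,0,0,0]]';python3 st.py|head -1
```

```text
time: 16.08
ee_pos: [0.4835, 0.3283, 0.0399]
ee_rot: [-0.194, 1.57, 0.189]
force: [-8.1, -9.5, 11.6]
grip_width: 0.268
t 16.08 tcp mm [483.5 328.3  39.9] F [-8.09 -9.53 11.57] grip 23.6 jaw yaw 13.95 tilt [-1.    -0.002 -0.008] q [-0.15  0.69 -0.75  1.81  0.59  0.88 -0.93]
rel corner x,y: -22.2 -23.8
time: 16.33
ee_pos: [0.4835, 0.3283, 0.0399]
ee_rot: [-0.194, 1.57, 0.189]
force: [-8.6, -10.5, 11.4]
grip_width: 0.273
t 16.33 tcp mm [483.5 328.3  39.9] F [ -8.62 -10.54  11.37] grip 24.0 jaw yaw 13.95 tilt [-1.    -0.002 -0.008] q [-0.15  0.69 -0.75  1.81  0.59  0.88 -0.93]
```

```bash
python3 -m pendant '[[255,0,0.001,0,0],[255,0,0,0,0],[255,0,0,0,0],[255,0,0,0,0],[255,0,0,0,0],[255,0,0,0,0],[255,0,0,0,0]]' 45; python3 st.py
python3 - <<'E'
from workcell import get_image
import cv2
b=get_image("side")["pixels"][190:240,195:265]
cv2.imwrite("pics/e2.png",cv2.resize(b,(770,550),interpolation=2)[:,:,::-1])
E
```

```text
time: 16.92
ee_pos: [0.4835, 0.3284, 0.0397]
ee_rot: [-0.194, 1.57, 0.187]
force: [-8.3, -12.5, 11.0]
grip_width: 0.273
t 16.92 tcp mm [483.5 328.4  39.7] F [ -8.3  -12.52  11.03] grip 24.0 jaw yaw 13.92 tilt [-1.    -0.004 -0.008] q [-0.15  0.69 -0.74  1.81  0.59  0.89 -0.93]
rel corner x,y: -22.2 -23.8
```

View pics/e2.png

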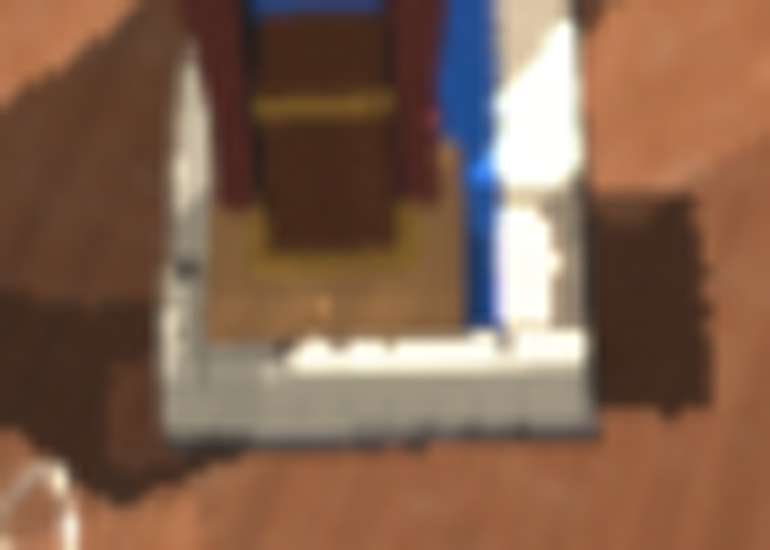

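The crop shows the block square and flush against the long edge (x≈208) and the short edge (y≈340), with about 6 mm of blue left at the right, as expected from a 54 mm strip and a 48 mm block. Handing in.

```bash
python3 -c "
from workcell import robot
print(robot.job_done())"; python3 st.py | head -1
```

```text
the job is handed in; nothing more can be done
None
the job is handed in; nothing more can be done
```

I gripped the smaller burnishing block by its post and set it square over the yellow line. I pressed the post about 4–5 mm in and swept the block along the strip without lifting it, then seated it in the corner. I handed in after about 17 s, still holding it; no verdict came back.

**Last checks:**
- **Position:** the block stopped moving against both raised edges. It was square to within 0.1° of my measured sign angle, and the last crop shows it flush in the corner.
- **Pushes:** the tool force was about 11 N towards the long edge and 10 N towards the short edge. It was about 11 N straight down, with the post about 7.5 mm in. The force on each edge was not measured separately. Allowing for friction, I expect both edges to be well above 2 N.
- **Disagreement:** the tool came to rest at x = -22.2 mm from my camera-measured corner, where -24 was expected. That is within the 2 mm calibration and what the fingers and spring give.
- **Not checked:** I did not re-measure the binder clip and card stand; the arm kept clear of both.

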